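Draw the blind plug from a bearing housing with a turn-lock puller rod

ROBOT

A 6-joint arm with a two-finger parallel gripper is mounted at the origin on a cart in front of the work surface, level with it; the furniture and walls round the work are solid. World frame = base frame: x ahead of the robot, y to its left, z up, the work surface at z = 0. Lengths are in mm, angles in rad, forces in N, time in s.
With the tool pointing down it reaches from about 350 to 875 mm from the base axis. Payload 4.2 kg.
Tool frame: the origin (TCP) lies midway between the tips of the shut fingers; the grasp point (between the pads) lies 19 mm behind it; z points along the fingers, y is the direction in which the jaws open and shut (so a half turn about z gives the same grasp; the last joint's range is limited). The gripper opens to 85 mm and grips with 20 to 120 N. Pads are 22 mm wide; open, the fingers measure 114 mm over their backs; the gripper's body (76 mm by 85 mm) begins 54 mm behind the grasp point. The pads swing forward as they close: fully open they stand 13 mm farther back than shut.
Start: joints at [1.591, 0.385, 0.008, 0, -1.194, -0.259], TCP at [147.804, 607.25, 201.112] pointing down, gripper open.
Joint ranges: [-3.14, 3.14], [-1.21, 2.06], [-1.07, 1.41], [-3.16, 2.05], [-2.99, -0.16], [-3.1, 3.1]. Speed limits (rad/s): [2.79, 2.79, 3.14, 3.14, 3.14, 3.14].

INTERFACE

Orientations are given as a unit quaternion [x, y, z, w].
In Python, from bench import arm gives the robot as it stands.
- The arm moves only by the tool servo_tool, never from a script. Its argument "rows" is a list of rows, each an object of numbers: "fingers": the finger opening in cm, from 0 to 8.54; "x", "y", "z": the shift along the tool's x, y, z in cm; "turn": the turn about the tool's z in degrees. A call has 1 to 10 rows; each row shifts and turns the commanded pose from where the row before left it, along the tool's axes as they then stand; what a row does not reach is not made up. A row lasts 1/12 s, in which the tool goes at most 41.7 mm and 7.16 degrees, less where a joint would pass 70% of its speed; a pose out of reach is approached as far as the arm can. A call is refused whole if a number of a shift passes 4.17 or a number of a turn 7.16, either way. A call with a gripper value outside its range is refused whole. The fingers move at their own pace and stop on an object; the grip force is fixed at half the most. Time passes only in rows, so rows that do not move let the fingers close. It gives the time, the measured TCP pose, the force and the opening at its end, in the units of the state.
- arm.read_state(): the state, without advancing time (a new reading comes with each control period).
- arm.get_image(name): name is "scene" or "top"; returns (picture, depth): 400x640x3 uint8, red, green, blue; 400x640 float32, mm along the optical axis (not along the pixel's ray), 0 where there is no reading.
- arm.camera_model(name): a dict with "fx", "fy", "cx", "cy" (pixels), "pose" (4x4, takes a point from camera to world coordinates). Camera axes: x right, y down, z forward; pixel columns grow to the right and rows downward; lengths in mm; the calibration is good to about 2 mm. A picture is of the moment at which its call begins. camera_model takes no time and is no camera call.
- arm.job_done(): hands the job in, once; it reports no verdict.
The state is a dict: "clock": time; "joints": joint angles; "joint_vel": joint speeds; "joint_efforts": joint torques, N m; "position": TCP position; "ee_rot": TCP orientation; "contact_force": force on the tool from outside, world axes, zero at the start; "wrist_torque": the same for the moment, N m; "gripper_width": finger opening in mm.
Only numpy, scipy, OpenCV 4.12 (cv2) and the standard library are available. Lean on these libraries where they do the work, as an engineer would, in place of code of your own. Each camera call takes 0.05 s, during which the arm holds its last target.

TASK

Use the puller rod from the wooden stand to draw the blind plug out of the bearing housing: put the rod's cross-pin through the slot in the plug until the collar is down on the plug, turn it clockwise (seen from above) to its stop so that it locks, and pull straight up. Then set the plug down gently, upright, on the square wooden board with the rod still standing locked in it, and let go. Never force rod or plug, and leave the tape measure, the plane and the sanding block alone.

Things in the scene. Friction and masses are not known exactly. Their poses are not given: they have to be found in the camera images.
- housing: Grey bearing housing, fixed: base plate 124 x 100 x 12 mm with a round boss of 80 mm diameter, its rim 64 mm above the bench. Upright bore of 48 mm diameter; on its floor a rubber cushion, top 16 mm above the bench, bears the plug and gives up to 4 mm when pressed. Origin: plate's underside, below the bore's axis; z up. Four spring balls in the bore grip the plug: 15 to 24 N to pull it, over 20 mm.
- plug: Steel blind plug, a cylinder of 44 mm diameter and 45 mm height, 0.31 kg, standing in the bore with its face 3 mm below the rim, so that fingers cannot grip it. Origin: centre of its underside; z up. The slot in its face lies up to 0.75 rad away from this x axis; its angle is NOT in the measured pose: find it by eye, or by feel (nose in the bore, pin lightly on the face, turn until it drops in).
- plug_face (a point): Centre of the plug's upper face, 45 mm above its origin: mouth of the keyhole, a 14 mm bore with a slot 31.5 mm long and 12 mm wide through a 12 mm thick land. Below is a round cavity, floor 33 mm below the face, where the rod's pin can turn only clockwise seen from above, 45 degrees to a stop (beyond it the whole plug turns stiffly with the rod); anticlockwise it is blocked at once.
- puller: Puller rod, 94 mm, 0.16 kg, upright in the stand, collar on the stand's top. Origin: tip; z up the rod. Nose tapers from 5 mm diameter at the tip to the shaft's 11.5 mm at 6 mm. Flat-bottomed cross-pin along x, 29 mm long, 8 mm wide, from 8 to 14.5 mm above the tip. Collar 39 mm in diameter, underside at 28.5 mm; when it is on the plug's face the pin has 2 mm of play below the land. Handle 50 mm (x) by 16 mm (y), from 60 to 94 mm.
- puller_tip (a point): The tip of the rod (same point as the body's origin). Fully in, it lies 16.5 mm above the plug's underside; locked and pulling, about 18 to 19 mm above it.
- puller_grip (a point): Middle of the wooden handle, on the rod's axis, 77 mm above the tip: grip here across the 16 mm (the rod's y).
- stand: Wooden block 84 x 84 x 45 mm fixed on the bench, with a 31 mm hole, 34 mm deep, for the rod. Origin: centre of its underside.
- board: Square planed wooden board 202 x 200 x 26 mm lying fixed on the bench. Origin: centre of its underside; top 26 mm above it.
- tape: Black pocket tape measure, about 94 x 139 x 41 mm, a bystander. Origin: centre of its underside.
- plane: Small wooden plane, 52 x 150 x 80 mm, a bystander. Origin: centre of its underside.
- sander: Cork sanding block, 60 x 97 x 26 mm, a bystander. Origin: centre of its underside.

How it is judged (in metres and radians):
On the way, in this order (a step that is already met when the one before it is completed fails the run):
1. the rod is in the plug with its collar down while the plug is still home in the housing (horizontal distance between puller_tip and plug below 0.006 m and z of puller_tip in the frame of plug below 0.0195 m and z of plug in the frame of housing below 0.02 m), for 0.1 s.
2. the plug, hanging upright on the rod, is wholly above the housing's rim (horizontal distance between puller_tip and plug below 0.006 m and z of puller_tip in the frame of plug below 0.024 m and z of plug in the frame of housing above 0.066 m and angle between plug's own z axis and vertical below 0.25 rad), for 0.1 s.
At the end, for the whole second after the job is handed in: The plug stands upright (within 0.08 rad) on the board's top (underside within 4 mm of it), its axis within 80 mm of the board's centre along each side, at rest; the rod stands in it (tip less than 24 mm above the plug's underside, within 6 mm of its axis, tilt under 0.15 rad), at rest and released (horizontal distance between puller_tip and plug below 0.006 m and z of puller_tip in the frame of plug below 0.024 m and z of plug in the frame of board between 0.022 and 0.03 m and x of plug in the frame of board between -0.08 and 0.08 m and y of plug in the frame of board between -0.08 and 0.08 m and angle between plug's own z axis and vertical below 0.08 rad and angle between puller's own z axis and vertical below 0.15 rad and linear speed of each of plug, puller below 0.02 m/s); the robot touches nothing.
It fails at once if rod and plug forced: more than 50 N between them while the plug is in the housing (contact force between puller and plug above 50 N and z of plug in the frame of housing below 0.062 m).
It fails at once if the plug dropped or slammed on the board: more than 80 N (contact force between plug and board above 80 N).
It fails at once if the tape measure moved by more than 30 mm (distance of tape from where it was at the start of the episode above 0.03 m).
It fails at once if the plane moved by more than 30 mm (distance of plane from where it was at the start of the episode above 0.03 m).
It fails at once if the sanding block moved by more than 30 mm (distance of sander from where it was at the start of the episode above 0.03 m).
It also fails if it takes over 72 s, if anything falls off the work surface, if the arm or the gripper's body presses on something with over 40 N, if the wrist force passes 120 N, or if a joint passes its speed limit or range.

## Working session

There is one attempt and no reset: what is moved stays moved. The work goes in short steps, Python scripts to look and compute and a tool call to move; the robot and the scene stay as the last step left them, time stands still between calls to the robot, and variables do not carry over. Pictures are saved under pics/ and viewed, and the job is handed in when it is done.

Besides the shell and the picture viewer there is one more tool, called after "Emit:" as name([rows], argument=value, ...), one row to a line, values as JSON. servo_tool: Moves the arm, as the interface text tells. Its arguments: {"type":"object","properties":{"rows":{"type":"array","items":{"type":"object","properties":{"fingers":{"type":"number"},"x":{"type":"number"},"y":{"type":"number"},"z":{"type":"number"},"turn":{"type":"number"}}}}},"required":["rows"]}

```bash
ls; mkdir -p pics; python3 - <<'E'
from bench import arm
import cv2,numpy as np
for n in("top","scene"):
    p,d=arm.get_image(n); cv2.imwrite(f"pics/{n}0.png",p[:,:,::-1]); np.savez(f"{n}0.npz",p=p,d=d)
    m=arm.camera_model(n); print(n,m["fx"],m["fy"],m["cx"],m["cy"]); print(np.round(np.array(m["pose"]),3))
s=arm.read_state(); print(s)
E
```

```text
pics
top 449.4272832511724 449.4272832511724 315.2953549858503 204.83776093642888
[[ 2.000000e-02 -9.860000e-01  1.670000e-01  3.344760e+02]
 [-9.990000e-01 -2.300000e-02 -2.100000e-02  1.644500e+01]
 [ 2.500000e-02 -1.660000e-01 -9.860000e-01  1.493838e+03]
 [ 0.000000e+00  0.000000e+00  0.000000e+00  1.000000e+00]]
scene 370.89987807861274 370.89987807861274 323.61453762610233 200.52723381245323
[[ 8.02000e-01 -4.41000e-01  4.03000e-01  1.72938e+02]
 [-5.97000e-01 -5.72000e-01  5.62000e-01 -5.25284e+02]
 [-1.80000e-02 -6.91000e-01 -7.22000e-01  8.03706e+02]
 [ 0.00000e+00  0.00000e+00  0.00000e+00  1.00000e+00]]
{'clock': 0.1, 'joints': array([ 1.59059563e+00,  3.85475775e-01,  6.75309137e-03, -4.54806082e-04,
       -1.19398184e+00, -2.58613741e-01]), 'joint_vel': array([-0.00018209, -0.00358329,  0.00388025,  0.00170163, -0.0002368 ,
        0.00059303]), 'joint_efforts': array([-5.55438601e-04, -3.93317091e+01,  1.88930064e+01,  4.19785559e+00,
       -2.57750966e-03,  5.84508825e-06]), 'position': array([147.6787516 , 606.70278928, 200.1267488 ]), 'ee_rot': array([ 9.92868955e-01, -1.19206890e-01, -7.69356977e-05,  9.74199859e-04]), 'contact_force': array([-0.01772586, -0.52456813,  0.79484687]), 'wrist_torque': array([0.01265697, 0.02281549, 0.02503747]), 'gripper_width': 85.66550483785302}
```

View pics/top0.png

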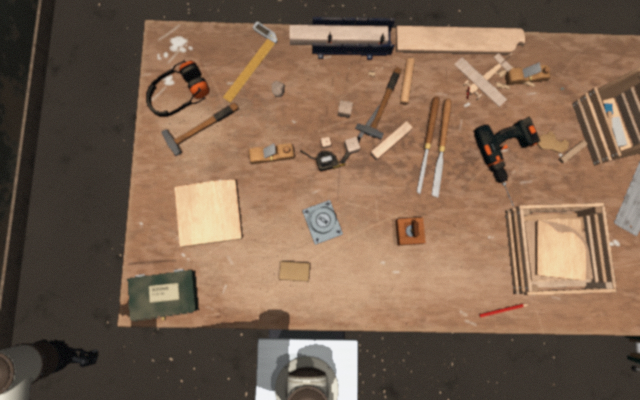

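View pics/scene0.png

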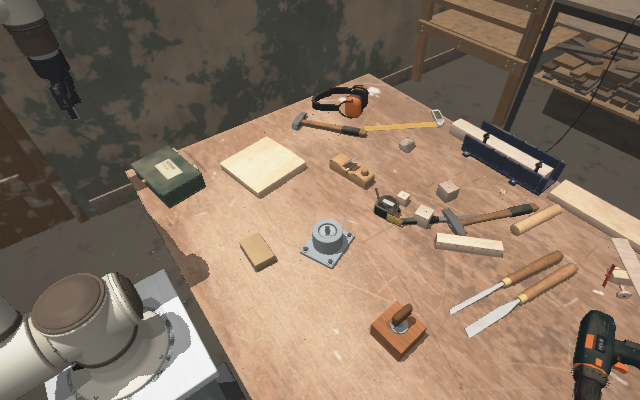

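Top view: housing at about (322,222), stand with rod at (410,230), board at (208,212); sander (294,271), plane (272,152), tape (327,160). Now I zoom in and measure.

```bash
cat > h.py <<'E'
from bench import arm
import numpy as np,cv2
def cloud(n,d):
    m=arm.camera_model(n);v,u=np.mgrid[:d.shape[0],:d.shape[1]]
    P=np.stack([(u-m["cx"])/m["fx"]*d,(v-m["cy"])/m["fy"]*d,d],-1)
    T=np.array(m["pose"]);return P@T[:3,:3].T+T[:3,3]
def pix(n,p):
    m=arm.camera_model(n);T=np.array(m["pose"]);c=T[:3,:3].T@(np.array(p,float)-T[:3,3])
    return m["fx"]*c[0]/c[2]+m["cx"],m["fy"]*c[1]/c[2]+m["cy"]
def ray(n,u,v,z):
    m=arm.camera_model(n);T=np.array(m["pose"]);r=T[:3,:3]@np.array([(u-m["cx"])/m["fx"],(v-m["cy"])/m["fy"],1])
    return T[:3,3]+r*(z-T[2,3])/r[2]
E
python3 - <<'E'
from h import *
t=np.load("top0.npz");s=np.load("scene0.npz")
def crop(p,x,y,w,h,k,f): cv2.imwrite(f,cv2.resize(p[y:y+h,x:x+w,::-1],None,fx=k,fy=k,interpolation=cv2.INTER_CUBIC))
a=lambda p,x,y,w,h,k:cv2.resize(p[y:y+h,x:x+w,::-1],None,fx=k,fy=k,interpolation=cv2.INTER_CUBIC)
cv2.imwrite("pics/z0.png",np.vstack([np.hstack([a(t['p'],297,197,50,50,8)[:300*2],a(t['p'],385,205,50,50,8)])]))
cv2.imwrite("pics/z1.png",np.hstack([a(s['p'],297,210,60,60,6.5),a(s['p'],368,292,60,60,6.5)]))
for n,D in(("top",t['d']),("scene",s['d'])):
    C=cloud(n,D)
    print(n)
    for nm,(cu,cv_,r),(zl,zh) in [("boss",((322,222,26) if n=="top" else (328,240,35)),(58,72)),("plate",((322,222,26) if n=="top" else (328,240,35)),(8,16)),("stand",((410,230,20) if n=="top" else (398,328,35)),(41,49)),("handle",((410,230,20) if n=="top" else (398,320,45)),(90,112)),("board",((208,212,45) if n=="top" else (262,165,50)),(22,30))]:
        Q=C[cv_-r:cv_+r+1,cu-r:cu+r+1].reshape(-1,3);Q=Q[(Q[:,2]>zl)&(Q[:,2]<zh)]
        if len(Q)<4: print(nm,len(Q));continue
        rc=cv2.minAreaRect(Q[:,:2].astype(np.float32)); cc=cv2.minEnclosingCircle(Q[:,:2].astype(np.float32))
        print(nm,len(Q),np.round(Q.mean(0),1),"rect",np.round(rc[0],1),np.round(rc[1],1),round(rc[2],1),"circ",np.round(cc[0],1),round(cc[1],1))
E
```

```text
top
boss 388 [530.4 -39.8  63.5] rect [530.6 -39.5] [77.5 76.2] 46.4 circ [530.5 -40.1] 40.0
plate 446 [524.  -38.5  11.8] rect [530.7 -34.6] [171.4 163.6] 1.3 circ [534.9 -36.1] 102.9
stand 408 [ 501.  -327.3   45. ] rect [ 503.4 -329.4] [84.7 85. ] 4.5 circ [ 501.9 -330. ] 57.7
handle 74 [ 502.6 -327.4  105.9] rect [ 502.  -328.1] [17.1 46.5] 87.8 circ [ 502.1 -328.1] 23.8
board 2840 [551.1 337.3  26. ] rect [553.3 338.3] [201.5 200.2] 8.8 circ [551.2 337.5] 137.8
scene
boss 562 [528.5 -40.2  62.9] rect [529.1 -39.2] [78.9 77.5] 53.1 circ [530.3 -38.5] 40.9
plate 594 [512.4 -59.   12.1] rect [529.2 -38.7] [125.   99.6] 21.9 circ [528.8 -40.7] 76.8
stand 1163 [ 497.3 -331.7   44.6] rect [ 502.2 -327.8] [85.4 84.9] 4.5 circ [ 502.3 -328.1] 58.5
handle 227 [ 498.5 -330.1  105.6] rect [ 500.4 -327.9] [47.9 16.9] 1.5 circ [ 500.5 -326.4] 24.2
board 2590 [554.6 337.6  26.5] rect [640.9 358.2] [389.9 210.3] 11.8 circ [642.6 354.3] 214.1
```

View pics/z0.png

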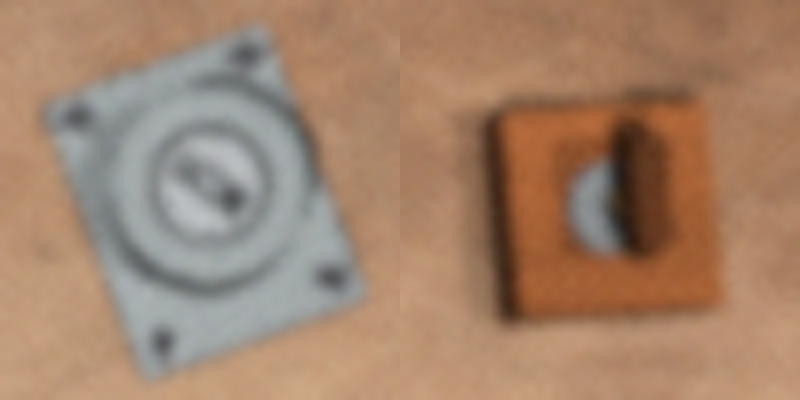

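View pics/z1.png

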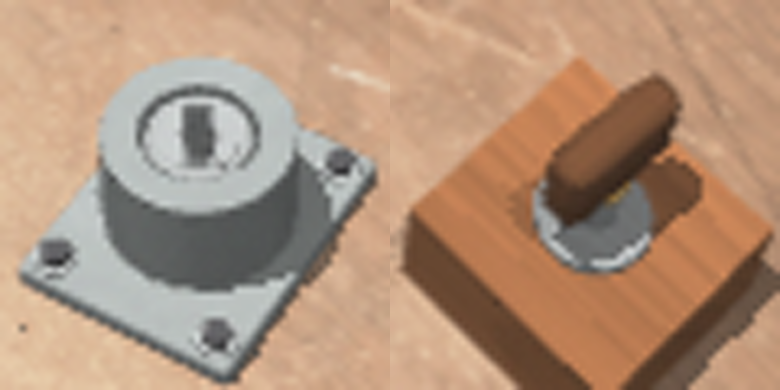

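```bash
python3 - <<'E'
from h import *
def rect(n,p,cx,cy,z,half=30,k=6.5):
    N=int(2*half*k);g=np.arange(N)/k-half
    m=arm.camera_model(n);T=np.array(m["pose"])
    # image up=+x, left=+y
    X=cx-g[:,None]+0*g[None];Y=cy-g[None]+0*g[:,None]
    Q=(np.stack([X,Y,0*X+z],-1)-T[:3,3])@T[:3,:3]
    return cv2.remap(p,(Q[...,0]/Q[...,2]*m["fx"]+m["cx"]).astype(np.float32),(Q[...,1]/Q[...,2]*m["fy"]+m["cy"]).astype(np.float32),cv2.INTER_CUBIC)[:,:,::-1]
P={n:np.load(n+"0.npz")['p'] for n in("top","scene")}
cv2.imwrite("pics/r0.png",np.hstack([rect("top",P["top"],530,-39.5,61),rect("scene",P["scene"],530,-39.5,61)]))
cv2.imwrite("pics/r1.png",np.hstack([rect("top",P["top"],502,-328,110),rect("scene",P["scene"],502,-328,110)]))
for n in P:
  I=rect(n,P[n],530,-39.5,61).astype(float).mean(2);N=len(I);k=6.5
  v,u=np.mgrid[:N,:N];x=30-v/k;y=30-u/k
  for th in(110,130,150):
    m=(np.hypot(x,y)<18)&(I<th)
    if m.sum()<50: continue
    q=np.c_[x[m],y[m]];w,V=np.linalg.eigh(np.cov(q.T));print(n,th,m.sum()/k/k,q.mean(0),np.sqrt(w),np.degrees(np.arctan2(V[1,1],V[0,1]))%180)
E
```

```text
top 110 48.5680473372781 [-6.25408607 -8.91175589] [1.91337072 2.0293127 ] 30.46047992789255
top 130 146.88757396449702 [-3.23096755 -3.90835172] [2.48133685 9.32059914] 58.6771481498187
top 150 416.5680473372781 [-0.86854021 -0.62331294] [ 3.47718692 10.09523572] 57.43281630668696
scene 110 243.5976331360947 [1.12489163 2.76229484] [2.78061271 7.09145612] 58.656611393744186
scene 130 309.20710059171597 [0.80613783 2.32578077] [3.13348349 8.0675265 ] 56.60677852384537
scene 150 369.15976331360946 [0.61563121 1.84369775] [3.61162273 8.77477349] 57.59608165931871
```

View pics/r0.png

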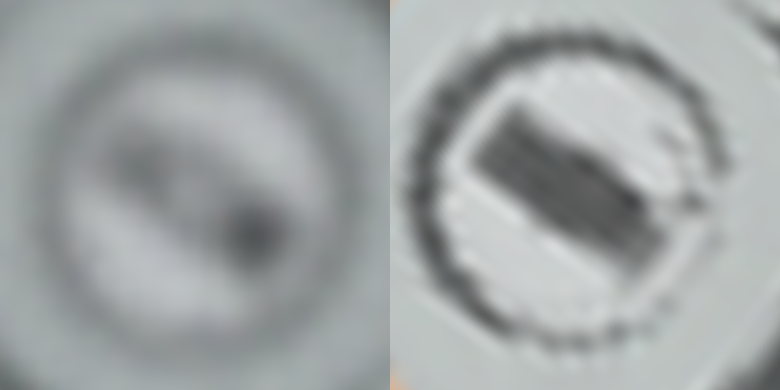

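View pics/r1.png

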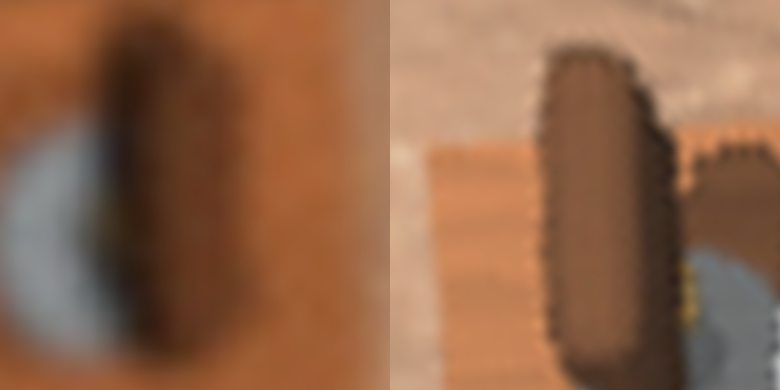

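```bash
cat >> h.py <<'E'
def tool(target,yaw=None,pos=None):
    s=arm.read_state();p=s["position"] if pos is None else np.array(pos)
    from scipy.spatial.transform import Rotation as Ro
    R=Ro.from_quat(s["ee_rot"]).as_matrix()
    psi=np.degrees(np.arctan2(R[1,0],R[0,0]))
    d=np.array(target,float)-p
    print("pos",np.round(p,1),"yaw",round(psi,2),"tiltz",np.round(R[:2,2],4),"shift cm",np.round(R.T@d/10,3),"turn",None if yaw is None else round(psi-yaw,2))
    print("F",np.round(s["contact_force"],1),"T",np.round(s["wrist_torque"],2),"w",round(s["gripper_width"],1),"t",s["clock"],"q",np.round(s["joints"],2))
E
python3 -c "
from h import *
tool([480,300,200]);tool([502,-328,200],2.5,[480,300,200])"
```

```text
pos [147.7 606.7 200.1] yaw -13.69 tiltz [-0.0004 -0.0019] shift cm [39.548 21.932  0.059] turn None
F [-0.  -0.5  0.8] T [0.01 0.02 0.03] w 85.7 t 0.1 q [ 1.59  0.39  0.01 -0.   -1.19 -0.26]
pos [480 300 200] yaw -13.69 tiltz [-0.0004 -0.0019] shift cm [17.003 60.494  0.119] turn -16.19
F [-0.  -0.5  0.8] T [0.01 0.02 0.03] w 85.7 t 0.1 q [ 1.59  0.39  0.01 -0.   -1.19 -0.26]
```

Emit:
servo_tool([
  {"x": 1.5, "y": 0.8, "fingers": 5},
  {"x": 2.8, "y": 1.55},
  {"x": 2.8, "y": 1.55},
  {"x": 2.8, "y": 1.55},
  {"x": 2.8, "y": 1.55},
  {"x": 2.8, "y": 1.55},
  {"x": 2.8, "y": 1.55},
  {"x": 2.8, "y": 1.55},
  {"x": 2.8, "y": 1.55},
  {"x": 2.8, "y": 1.55},
])

```text
invalid input at $.rows[0]: expected keys fingers, x, y, z, turn
```

Emit:
servo_tool([
  {"x": 2.8, "y": 1.55},
  {"x": 2.8, "y": 1.55},
  {"x": 2.8, "y": 1.55},
  {"x": 2.8, "y": 1.55},
  {"x": 1.5, "y": 2.5},
  {"x": 1, "y": 3.2},
  {"x": 1, "y": 3.2},
  {"x": 1, "y": 3.2},
  {"x": 1, "y": 3.2},
  {"x": 1, "y": 3.2},
])

```text
invalid input at $.rows[0]: expected keys fingers, x, y, z, turn
```

Emit:
servo_tool([
  {"x": 1, "y": 3.2},
  {"x": 1, "y": 3.2},
  {"x": 1, "y": 3.2},
  {"x": 1, "y": 3.2},
  {"x": 1, "y": 3.2},
  {"x": 1, "y": 3.2},
  {"x": 1, "y": 3.2},
  {"x": 1, "y": 3.2},
  {"x": 1, "y": 3.2},
  {"x": 1, "y": 3.2},
])

```text
invalid input at $.rows[0]: expected keys fingers, x, y, z, turn
```

```bash
python3 -c "
from h import *
tool([502,-328,200],2.5)"
```

```text
pos [147.7 606.7 200.1] yaw -13.69 tiltz [-0.0004 -0.0019] shift cm [56.551 82.426  0.178] turn -16.19
F [-0.  -0.5  0.8] T [0.01 0.02 0.03] w 85.7 t 0.1 q [ 1.59  0.39  0.01 -0.   -1.19 -0.26]
```

Emit:
servo_tool([
  {"fingers": 5, "x": 1.5, "y": 0.8, "z": 0, "turn": 0},
  {"fingers": 5, "x": 2.8, "y": 1.55, "z": 0, "turn": 0},
  {"fingers": 5, "x": 2.8, "y": 1.55, "z": 0, "turn": 0},
  {"fingers": 5, "x": 2.8, "y": 1.55, "z": 0, "turn": 0},
  {"fingers": 5, "x": 2.8, "y": 1.55, "z": 0, "turn": 0},
  {"fingers": 5, "x": 2.8, "y": 1.55, "z": 0, "turn": 0},
  {"fingers": 5, "x": 2.8, "y": 1.55, "z": 0, "turn": 0},
  {"fingers": 5, "x": 2.8, "y": 1.55, "z": 0, "turn": 0},
  {"fingers": 5, "x": 2.8, "y": 1.55, "z": 0, "turn": 0},
  {"fingers": 5, "x": 2.8, "y": 1.55, "z": 0, "turn": 0},
])

```text
clock: 0.93
position: [373.3, 398.7, 201.0]
ee_rot: [0.993, -0.119, -0.0, 0.0]
contact_force: [-0.2, -0.1, -0.1]
gripper_width: 50.0
```

Emit:
servo_tool([
  {"fingers": 5, "x": 2.8, "y": 1.55, "z": 0, "turn": 0},
  {"fingers": 5, "x": 2.8, "y": 1.55, "z": 0, "turn": 0},
  {"fingers": 5, "x": 2.8, "y": 1.55, "z": 0, "turn": 0},
  {"fingers": 5, "x": 2.8, "y": 1.55, "z": 0, "turn": 0},
  {"fingers": 5, "x": 1.5, "y": 2.5, "z": 0, "turn": 0},
  {"fingers": 5, "x": 0.9, "y": 3.2, "z": 0, "turn": 0},
  {"fingers": 5, "x": 0.9, "y": 3.2, "z": 0, "turn": 0},
  {"fingers": 5, "x": 0.9, "y": 3.2, "z": 0, "turn": 0},
  {"fingers": 5, "x": 0.9, "y": 3.2, "z": 0, "turn": 0},
  {"fingers": 5, "x": 0.9, "y": 3.2, "z": 0, "turn": 0},
])

```text
clock: 1.77
position: [480.3, 117.8, 200.9]
ee_rot: [0.993, -0.119, -0.0, 0.0]
contact_force: [0.8, -1.1, -0.5]
gripper_width: 50.3
```

Emit:
servo_tool([
  {"fingers": 5, "x": 0.9, "y": 3.2, "z": 0, "turn": 0},
  {"fingers": 5, "x": 0.9, "y": 3.2, "z": 0, "turn": 0},
  {"fingers": 5, "x": 0.9, "y": 3.2, "z": 0, "turn": 0},
  {"fingers": 5, "x": 0.9, "y": 3.2, "z": 0, "turn": 0},
  {"fingers": 5, "x": 0.9, "y": 3.2, "z": 0, "turn": 0},
  {"fingers": 5, "x": 0.9, "y": 3.2, "z": 0, "turn": 0},
  {"fingers": 5, "x": 0.9, "y": 3.2, "z": 0, "turn": 0},
  {"fingers": 5, "x": 0.9, "y": 3.2, "z": 0, "turn": 0},
  {"fingers": 5, "x": 0.9, "y": 3.2, "z": 0, "turn": 0},
  {"fingers": 5, "x": 0.9, "y": 3.2, "z": 0, "turn": 0},
])

```text
clock: 2.6
position: [491.8, -214.1, 201.0]
ee_rot: [0.993, -0.119, -0.0, -0.0]
contact_force: [1.0, 0.6, 0.4]
gripper_width: 49.8
```

```bash
python3 -c "
from h import *
tool([502,-328,200],2.5)"
```

```text
pos [ 491.8 -214.1  201. ] yaw -13.71 tiltz [-0.0005  0.0002] shift cm [ 3.693 10.827  0.094] turn -16.21
F [1.  0.6 0.4] T [ 0.01 -0.08  0.01] w 49.8 t 2.6 q [-0.11  0.23 -0.21 -0.   -1.13  1.44]
```

Emit:
servo_tool([
  {"fingers": 5, "x": 0.9, "y": 3.0, "z": 0, "turn": 0},
  {"fingers": 5, "x": 0.9, "y": 3.0, "z": 0, "turn": 0},
  {"fingers": 5, "x": 0.8, "y": 2.5, "z": 0, "turn": 0},
  {"fingers": 5, "x": 0.5, "y": 1.5, "z": 0, "turn": 0},
  {"fingers": 5, "x": 0, "y": 0, "z": 1, "turn": -5.2},
  {"fingers": 5, "x": 0, "y": 0, "z": 2, "turn": -5.5},
  {"fingers": 5, "x": 0, "y": 0, "z": 2, "turn": -5.5},
  {"fingers": 5, "x": 0, "y": 0, "z": 1, "turn": 0},
  {"fingers": 5, "x": 0, "y": 0, "z": 0, "turn": 0},
  {"fingers": 5, "x": 0, "y": 0, "z": 0, "turn": 0},
])

```text
clock: 3.43
position: [499.0, -316.8, 141.1]
ee_rot: [1.0, 0.021, -0.001, 0.0]
contact_force: [-0.6, 0.1, 1.1]
gripper_width: 49.8
```

```bash
python3 - <<'E'
from h import *
tool([502,-328,74],2.5)
p,d=arm.get_image("scene");u,v=390,280
cv2.imwrite("pics/a1.png",cv2.resize(p[210:370,290:490,::-1],None,fx=3.5,fy=3.5,interpolation=cv2.INTER_CUBIC))
E
```

```text
pos [ 499.  -316.8  141.1] yaw 2.42 tiltz [-0.001  -0.0002] shift cm [0.264 1.126 6.707] turn -0.08
F [-0.6  0.1  1.1] T [-0.01 -0.05 -0.03] w 49.8 t 3.4333 q [-0.29  0.38 -0.16  0.   -1.03  1.9 ]
```

View pics/a1.png

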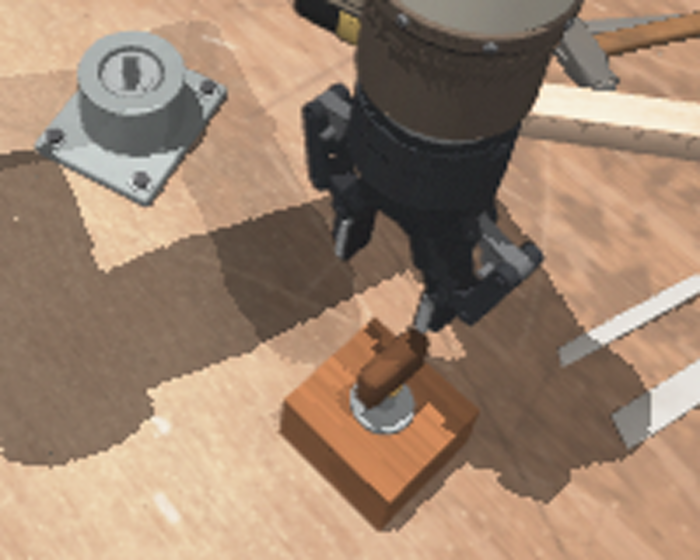

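The gripper is above the stand at crop (430,270), jaws straddling the handle at (390,365), rather to its +y side; correct 11 mm and descend.

Emit:
servo_tool([
  {"fingers": 5, "x": 0.26, "y": 1.13, "z": 0, "turn": 0},
  {"fingers": 5, "x": 0, "y": 0, "z": 1, "turn": 0},
  {"fingers": 5, "x": 0, "y": 0, "z": 1.5, "turn": 0},
  {"fingers": 5, "x": 0, "y": 0, "z": 1.5, "turn": 0},
  {"fingers": 5, "x": 0, "y": 0, "z": 1.5, "turn": 0},
  {"fingers": 5, "x": 0, "y": 0, "z": 0.8, "turn": 0},
  {"fingers": 5, "x": 0, "y": 0, "z": 0.4, "turn": 0},
  {"fingers": 5, "x": 0, "y": 0, "z": 0, "turn": 0},
  {"fingers": 5, "x": 0, "y": 0, "z": 0, "turn": 0},
])

```text
clock: 4.23
position: [502.9, -328.1, 74.6]
ee_rot: [1.0, 0.022, 0.0, 0.0]
contact_force: [0.3, -0.2, 0.8]
gripper_width: 50.4
```

```bash
python3 - <<'E'
from h import *
tool([502,-328,74],2.5)
p,d=arm.get_image("scene");u,v=390,280
cv2.imwrite("pics/a2.png",cv2.resize(p[230:370,300:480,::-1],None,fx=4,fy=4,interpolation=cv2.INTER_CUBIC))
E
```

```text
pos [ 502.9 -328.1   74.6] yaw 2.52 tiltz [ 0.0009 -0.0006] shift cm [-0.085 -0.011  0.064] turn 0.02
F [ 0.3 -0.2  0.8] T [-0.02 -0.02 -0.01] w 50.4 t 4.2333 q [-0.31  0.46 -0.22  0.   -0.89  1.92]
```

View pics/a2.png

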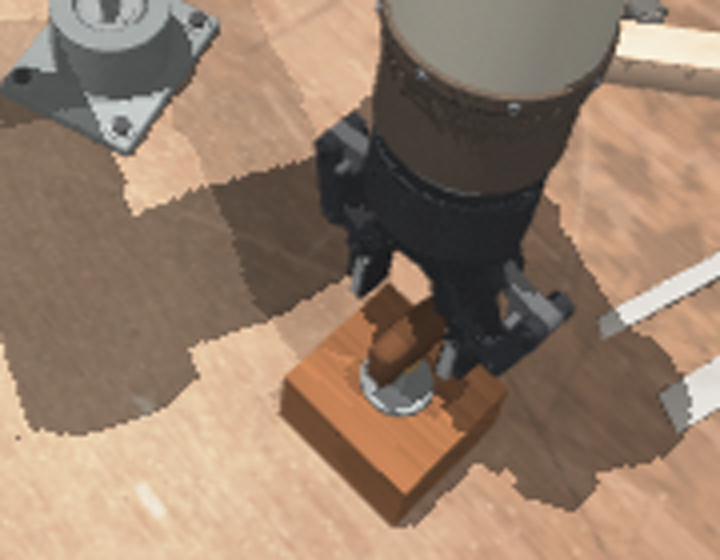

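Handle at crop (405,340) stands between the fingers at (370,275) and (455,355). Close.

Emit:
servo_tool([
  {"fingers": 3, "x": 0, "y": 0, "z": 0, "turn": 0},
  {"fingers": 2, "x": 0, "y": 0, "z": 0, "turn": 0},
  {"fingers": 0.5, "x": 0, "y": 0, "z": 0, "turn": 0},
  {"fingers": 0.5, "x": 0, "y": 0, "z": 0, "turn": 0},
  {"fingers": 0.5, "x": 0, "y": 0, "z": 0, "turn": 0},
  {"fingers": 0.5, "x": 0, "y": 0, "z": 0, "turn": 0},
])

```text
clock: 4.78
position: [502.9, -328.2, 75.0]
ee_rot: [1.0, 0.022, 0.001, 0.001]
contact_force: [-0.7, -0.3, 4.1]
gripper_width: 13.9
```

```bash
python3 -c "
from h import *
tool([502,-328,74],2.5)"
```

```text
pos [ 502.9 -328.2   75. ] yaw 2.53 tiltz [ 0.0014 -0.001 ] shift cm [-0.089 -0.024  0.098] turn 0.03
F [-0.7 -0.3  4.1] T [-0.13  0.07  0.03] w 13.9 t 4.7833 q [-0.31  0.46 -0.22  0.   -0.89  1.92]
```

Emit:
servo_tool([
  {"fingers": 0.5, "x": 0, "y": 0, "z": -0.2, "turn": 0},
  {"fingers": 0.5, "x": 0, "y": 0, "z": -0.5, "turn": 0},
  {"fingers": 0.5, "x": 0, "y": 0, "z": -1, "turn": 0},
  {"fingers": 0.5, "x": 0, "y": 0, "z": -1.5, "turn": 0},
  {"fingers": 0.5, "x": 0, "y": 0, "z": -1.5, "turn": 0},
  {"fingers": 0.5, "x": 0, "y": 0, "z": -1.5, "turn": 0},
  {"fingers": 0.5, "x": 0, "y": 0, "z": -1, "turn": 0},
  {"fingers": 0.5, "x": 0, "y": 0, "z": -0.5, "turn": 0},
  {"fingers": 0.5, "x": 0, "y": 0, "z": 0, "turn": 0},
  {"fingers": 0.5, "x": 0, "y": 0, "z": 0, "turn": 0},
])

```text
clock: 5.62
position: [502.0, -327.5, 150.7]
ee_rot: [1.0, 0.022, -0.0, -0.0]
contact_force: [0.1, -0.1, -2.6]
gripper_width: 13.8
```

```bash
python3 - <<'E'
from h import *
tool([530,-39.5,150],57.5)
for n in("scene","top"):
  p,d=arm.get_image(n);np.savez(f"g_{n}.npz",p=p,d=d)
  if n=="scene": cv2.imwrite("pics/a3.png",cv2.resize(p[200:370,300:480,::-1],None,fx=3.5,fy=3.5,interpolation=cv2.INTER_CUBIC))
E
```

```text
pos [ 502.  -327.5  150.7] yaw 2.5 tiltz [-0.0006  0.0007] shift cm [  4.059 -28.648   0.092] turn -55.0
F [ 0.1 -0.1 -2.6] T [-0.    0.04  0.03] w 13.8 t 5.6167 q [-0.31  0.38 -0.13 -0.   -1.06  1.92]
```

View pics/a3.png

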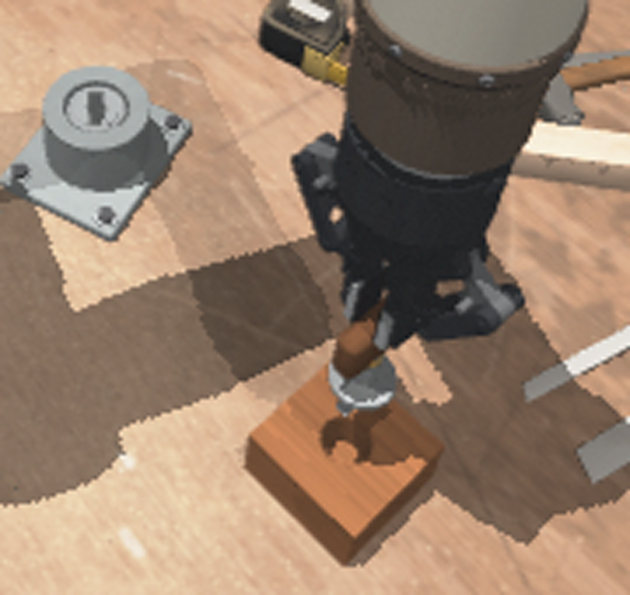

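Emit:
servo_tool([
  {"fingers": 0.5, "x": 0.15, "y": -1, "z": 0, "turn": 0},
  {"fingers": 0.5, "x": 0.3, "y": -2, "z": 0, "turn": 0},
  {"fingers": 0.5, "x": 0.4, "y": -3, "z": 0, "turn": 0},
  {"fingers": 0.5, "x": 0.45, "y": -3.2, "z": 0, "turn": 0},
  {"fingers": 0.5, "x": 0.45, "y": -3.2, "z": 0, "turn": 0},
  {"fingers": 0.5, "x": 0.45, "y": -3.2, "z": 0, "turn": 0},
  {"fingers": 0.5, "x": 0.45, "y": -3.2, "z": 0, "turn": 0},
  {"fingers": 0.5, "x": 0.45, "y": -3.2, "z": 0, "turn": 0},
  {"fingers": 0.5, "x": 0.45, "y": -3.2, "z": 0, "turn": 0},
  {"fingers": 0.5, "x": 0.35, "y": -2, "z": 0, "turn": 0},
])

```text
clock: 6.55
position: [528.8, -51.2, 150.7]
ee_rot: [1.0, 0.023, -0.0, -0.0]
contact_force: [0.6, -0.2, -2.2]
gripper_width: 13.8
```

Emit:
servo_tool([
  {"fingers": 0.5, "x": 0.16, "y": -1.45, "z": 0, "turn": 0},
  {"fingers": 0.5, "x": 0, "y": 0, "z": 0, "turn": -7},
  {"fingers": 0.5, "x": 0, "y": 0, "z": 0, "turn": -7},
  {"fingers": 0.5, "x": 0, "y": 0, "z": 0, "turn": -7},
  {"fingers": 0.5, "x": 0, "y": 0, "z": 0, "turn": -7},
  {"fingers": 0.5, "x": 0, "y": 0, "z": 0, "turn": -7},
  {"fingers": 0.5, "x": 0, "y": 0, "z": 0, "turn": -7},
  {"fingers": 0.5, "x": 0, "y": 0, "z": 0, "turn": -7},
  {"fingers": 0.5, "x": 0, "y": 0, "z": 0, "turn": -6},
  {"fingers": 0.5, "x": 0, "y": 0, "z": 0, "turn": 0},
])

```text
clock: 7.38
position: [529.7, -39.3, 150.5]
ee_rot: [0.876, 0.482, -0.001, -0.0]
contact_force: [0.3, 0.7, -1.4]
gripper_width: 13.6
```

```bash
python3 - <<'E'
from h import *
tool([530,-39.5,150],57.5)
for n in("scene","top"):
  p,d=arm.get_image(n);np.savez(f"k_{n}.npz",p=p,d=d)
  if n=="scene": cv2.imwrite("pics/a4.png",cv2.resize(p[140:290,240:420,::-1],None,fx=4,fy=4,interpolation=cv2.INTER_CUBIC))
E
```

```text
pos [529.7 -39.3 150.5] yaw 57.63 tiltz [-0.0014 -0.0001] shift cm [-0.002  0.039  0.05 ] turn 0.13
F [ 0.3  0.7 -1.4] T [ 0.05 -0.02  0.  ] w 13.6 t 7.3833 q [ 0.23  0.27 -0.3  -0.   -1.01  2.35]
```

View pics/a4.png

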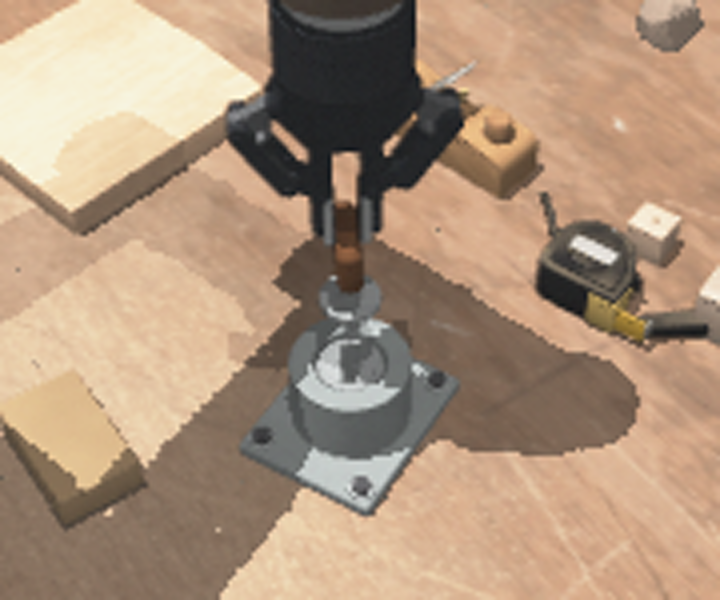

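```bash
python3 - <<'E'
from h import *
for f,c in(("g",(502,-327.5)),("k",(529.7,-39.3))):
  D=np.load(f+"_scene.npz")['d'];C=cloud("scene",D).reshape(-1,3)
  m=(np.hypot(C[:,0]-c[0],C[:,1]-c[1])<30)&(C[:,2]>112)&(C[:,2]<145)
  Q=C[m];h,e=np.histogram(Q[:,2],bins=np.arange(112,146,1.));print(f,h)
  for zl,zh in((118,123),(121,127),(123,127)):
    q=Q[(Q[:,2]>zl)&(Q[:,2]<zh)]
    if len(q)>5:
      cc=cv2.minEnclosingCircle(q[:,:2].astype(np.float32));print(zl,zh,len(q),np.round(cc[0],1),round(cc[1],1))
  if f=="k":
    print(np.round(pix("scene",[529.7,-39.3,122]),1))
    m=(np.hypot(C[:,0]-530,C[:,1]+39)<45)&(C[:,2]>60)&(C[:,2]<68);q=C[m];r=np.hypot(q[:,0]-530,q[:,1]+39)
    q=q[r>28];cc=cv2.minEnclosingCircle(q[:,:2].astype(np.float32));print("boss",np.round(cc[0],1),round(cc[1],1),q[:,2].mean())
    # pictures rectified at collar level
    from numpy import arange
E
cat > /dev/null <<'E'
E
python3 - <<'E'
import sys;sys.path.insert(0,'.')
import os;os.chdir('.')
from h import *
def rect(n,p,cx,cy,z,half=30,k=6.5):
    N=int(2*half*k);g=np.arange(N)/k-half
    m=arm.camera_model(n);T=np.array(m["pose"])
    X=cx-g[:,None]+0*g[None];Y=cy-g[None]+0*g[:,None]
    Q=(np.stack([X,Y,0*X+z],-1)-T[:3,3])@T[:3,:3]
    I=cv2.remap(p,(Q[...,0]/Q[...,2]*m["fx"]+m["cx"]).astype(np.float32),(Q[...,1]/Q[...,2]*m["fy"]+m["cy"]).astype(np.float32),cv2.INTER_CUBIC)[:,:,::-1].copy()
    return I
p=np.load("k_scene.npz")['p']; p0=np.load("scene0.npz")['p']
a=rect("scene",p,529.7,-39.3,126);b=rect("scene",p0,530,-39.5,64,50,3.9)
cv2.circle(a,(195,195),int(19.5*6.5),(0,0,255),1)
cv2.circle(b,(195,195),int(40*3.9),(0,0,255),1);cv2.circle(b,(195,195),int(24*3.9),(0,0,255),1)
cv2.imwrite("pics/r2.png",np.hstack([a,b]))
E
```

```text
g [ 0  0  0  0  0  0  0  0  0  3  2  4 13 32 54 41 18  3  3  2  2  2  1  1
  2  1  1  0  2  1  2  0  1]
121 127 108 [ 501.7 -327.9] 19.7
123 127 103 [ 501.7 -327.9] 19.7
k [ 0  0  0  0  0  0  0  0  1  2  2  5  6 18 39 22 20  8  0  3  2  1  1  1
  2  0  0  0  0  0  0  0  0]
121 127 72 [530.3 -39.6] 18.9
123 127 68 [530.3 -39.6] 18.9
[326.9 215.2]
boss [529.8 -39.2] 41.2 63.776746547492806
```

View pics/r2.png

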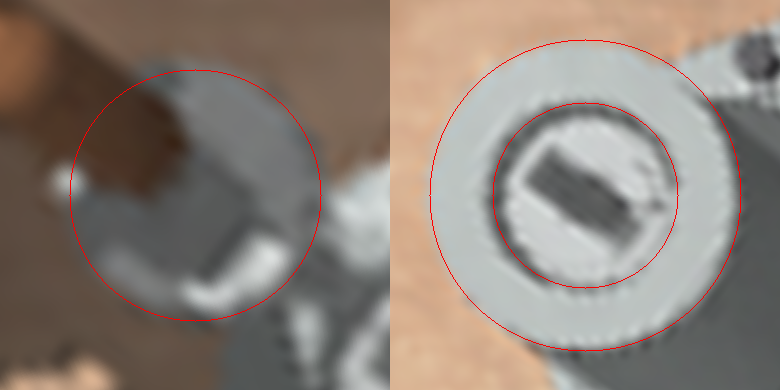

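Collar centre measured (530.3,-39.6) from depth, boss centre (529.8,-39.2): aligned within a millimetre. Pin direction matches the slot. Descend carefully.

Emit:
servo_tool([
  {"fingers": 0.5, "x": 0, "y": 0, "z": 0.5, "turn": 0},
  {"fingers": 0.5, "x": 0, "y": 0, "z": 0.8, "turn": 0},
  {"fingers": 0.5, "x": 0, "y": 0, "z": 0.8, "turn": 0},
  {"fingers": 0.5, "x": 0, "y": 0, "z": 0.4, "turn": 0},
  {"fingers": 0.5, "x": 0, "y": 0, "z": 0.3, "turn": 0},
  {"fingers": 0.5, "x": 0, "y": 0, "z": 0.2, "turn": 0},
  {"fingers": 0.5, "x": 0, "y": 0, "z": 0.2, "turn": 0},
  {"fingers": 0.5, "x": 0, "y": 0, "z": 0, "turn": 0},
])

```text
clock: 8.15
position: [530.2, -39.8, 118.8]
ee_rot: [0.877, 0.481, -0.0, -0.0]
contact_force: [-0.5, -0.0, -2.0]
gripper_width: 13.5
```

Emit:
servo_tool([
  {"fingers": 0.5, "x": 0, "y": 0, "z": 0.2, "turn": 0},
  {"fingers": 0.5, "x": 0, "y": 0, "z": 0.2, "turn": 0},
  {"fingers": 0.5, "x": 0, "y": 0, "z": 0, "turn": 0},
])

```text
clock: 8.4
position: [530.1, -39.8, 114.8]
ee_rot: [0.877, 0.481, -0.0, -0.0]
contact_force: [0.3, 0.2, -1.9]
gripper_width: 13.7
```

```bash
python3 - <<'E'
from h import *
tool([530,-39.5,111],57.5)
p,d=arm.get_image("scene")
cv2.imwrite("pics/a5.png",cv2.resize(p[180:270,270:390,::-1],None,fx=6,fy=6,interpolation=cv2.INTER_CUBIC))
E
```

```text
pos [530.1 -39.8 114.8] yaw 57.51 tiltz [-0.0005  0.0001] shift cm [ 0.018 -0.023  0.382] turn 0.01
F [ 0.3  0.2 -1.9] T [-0.03 -0.02  0.03] w 13.7 t 8.4 q [ 0.23  0.31 -0.34 -0.   -0.92  2.34]
```

View pics/a5.png

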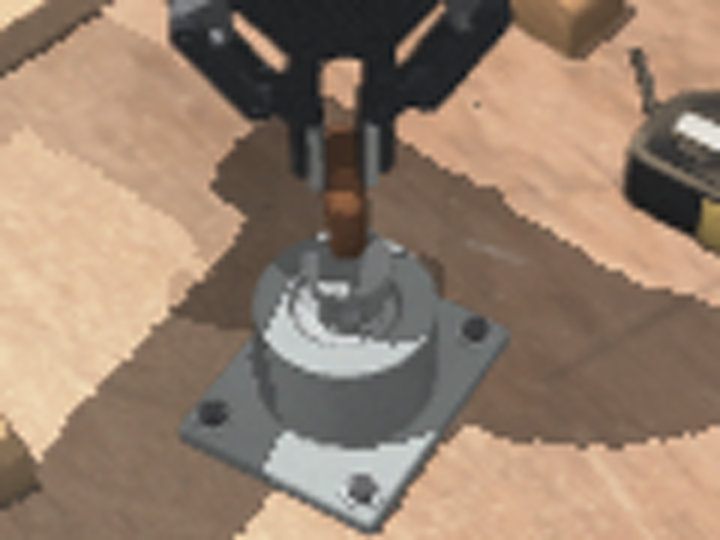

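The nose is inside the keyhole (crop ~(345,300)), no side force. Continue in small steps.

Emit:
servo_tool([
  {"fingers": 0.5, "x": 0, "y": 0, "z": 0.15, "turn": 0},
  {"fingers": 0.5, "x": 0, "y": 0, "z": 0.15, "turn": 0},
  {"fingers": 0.5, "x": 0, "y": 0, "z": 0.1, "turn": 0},
  {"fingers": 0.5, "x": 0, "y": 0, "z": 0, "turn": 0},
])

```text
clock: 8.78
position: [529.9, -39.7, 110.7]
ee_rot: [0.877, 0.481, -0.0, -0.0]
contact_force: [-0.3, 0.4, -1.3]
gripper_width: 13.7
```

Emit:
servo_tool([
  {"fingers": 0.5, "x": 0, "y": 0, "z": 0.1, "turn": 0},
  {"fingers": 0.5, "x": 0, "y": 0, "z": 0, "turn": 0},
])

```text
clock: 8.95
position: [530.0, -39.7, 109.8]
ee_rot: [0.877, 0.481, -0.0, -0.0]
contact_force: [-0.1, 0.4, -1.4]
gripper_width: 13.8
```

Emit:
servo_tool([
  {"fingers": 0.5, "x": 0, "y": 0, "z": 0.1, "turn": 0},
  {"fingers": 0.5, "x": 0, "y": 0, "z": 0.1, "turn": 0},
  {"fingers": 0.5, "x": 0, "y": 0, "z": 0, "turn": 0},
])

```text
clock: 9.2
position: [530.1, -39.8, 107.8]
ee_rot: [0.877, 0.481, -0.0, -0.0]
contact_force: [-0.7, 1.6, -2.0]
gripper_width: 13.9
```

Emit:
servo_tool([
  {"fingers": 0.5, "x": 0, "y": 0, "z": 0.1, "turn": 0},
  {"fingers": 0.5, "x": 0, "y": 0, "z": 0.1, "turn": 0},
  {"fingers": 0.5, "x": 0, "y": 0, "z": 0, "turn": 0},
])

```text
clock: 9.45
position: [530.1, -39.8, 105.8]
ee_rot: [0.877, 0.481, -0.0, -0.0]
contact_force: [-0.6, 1.0, -1.1]
gripper_width: 13.4
```

Pin is in the slot (5 mm past face contact height). Continue.

Emit:
servo_tool([
  {"fingers": 0.5, "x": 0, "y": 0, "z": 0.15, "turn": 0},
  {"fingers": 0.5, "x": 0, "y": 0, "z": 0.15, "turn": 0},
  {"fingers": 0.5, "x": 0, "y": 0, "z": 0.15, "turn": 0},
  {"fingers": 0.5, "x": 0, "y": 0, "z": 0.15, "turn": 0},
  {"fingers": 0.5, "x": 0, "y": 0, "z": 0, "turn": 0},
])

```text
clock: 9.87
position: [530.2, -39.8, 99.7]
ee_rot: [0.877, 0.481, -0.0, -0.0]
contact_force: [-0.5, 0.7, -1.7]
gripper_width: 13.2
```

Emit:
servo_tool([
  {"fingers": 0.5, "x": 0, "y": 0, "z": 0.15, "turn": 0},
  {"fingers": 0.5, "x": 0, "y": 0, "z": 0.15, "turn": 0},
  {"fingers": 0.5, "x": 0, "y": 0, "z": 0.15, "turn": 0},
  {"fingers": 0.5, "x": 0, "y": 0, "z": 0.15, "turn": 0},
  {"fingers": 0.5, "x": 0, "y": 0, "z": 0, "turn": 0},
])

```text
clock: 10.28
position: [530.2, -39.8, 93.7]
ee_rot: [0.877, 0.481, -0.0, -0.0]
contact_force: [-0.6, 0.7, -3.0]
gripper_width: 13.8
```

Emit:
servo_tool([
  {"fingers": 0.5, "x": 0, "y": 0, "z": 0.1, "turn": 0},
  {"fingers": 0.5, "x": 0, "y": 0, "z": 0.05, "turn": 0},
  {"fingers": 0.5, "x": 0, "y": 0, "z": 0.05, "turn": 0},
  {"fingers": 0.5, "x": 0, "y": 0, "z": 0, "turn": 0},
])

```text
clock: 10.62
position: [530.3, -39.8, 92.0]
ee_rot: [0.877, 0.481, 0.0, 0.0]
contact_force: [-1.6, 0.4, -1.6]
gripper_width: 13.5
```

Emit:
servo_tool([
  {"fingers": 0.5, "x": 0, "y": 0, "z": 0.05, "turn": 0},
  {"fingers": 0.5, "x": 0, "y": 0, "z": 0, "turn": 0},
])

```text
clock: 10.78
position: [530.3, -39.8, 91.6]
ee_rot: [0.877, 0.481, 0.0, 0.0]
contact_force: [-0.8, 0.9, -1.1]
gripper_width: 13.7
```

Emit:
servo_tool([
  {"fingers": 0.5, "x": 0, "y": 0, "z": 0.05, "turn": 0},
  {"fingers": 0.5, "x": 0, "y": 0, "z": 0, "turn": 0},
])

```text
clock: 10.95
position: [530.3, -39.8, 91.1]
ee_rot: [0.877, 0.481, -0.0, 0.0]
contact_force: [-1.2, 1.0, -1.6]
gripper_width: 13.9
```

Emit:
servo_tool([
  {"fingers": 0.5, "x": 0, "y": 0, "z": 0.05, "turn": 0},
  {"fingers": 0.5, "x": 0, "y": 0, "z": 0, "turn": 0},
])

```text
clock: 11.12
position: [530.6, -39.8, 90.9]
ee_rot: [0.877, 0.481, 0.0, 0.0]
contact_force: [-0.7, 0.1, 0.4]
gripper_width: 13.6
```

Contact starts at 90.9, as predicted for collar down. Turn clockwise.

Emit:
servo_tool([
  {"fingers": 0.5, "x": 0, "y": 0, "z": 0.03, "turn": 0},
  {"fingers": 0.5, "x": 0, "y": 0, "z": 0, "turn": 0},
  {"fingers": 0.5, "x": 0, "y": 0, "z": 0, "turn": 3},
  {"fingers": 0.5, "x": 0, "y": 0, "z": 0, "turn": 3},
  {"fingers": 0.5, "x": 0, "y": 0, "z": 0, "turn": 3},
  {"fingers": 0.5, "x": 0, "y": 0, "z": 0, "turn": 0},
])

```text
clock: 11.62
position: [530.7, -39.8, 90.8]
ee_rot: [0.912, 0.411, 0.0, 0.0]
contact_force: [-2.1, 0.2, 2.7]
gripper_width: 13.4
```

```bash
python3 -c "
from h import *
tool([530,-39.5,91],12.5)"
```

```text
pos [530.7 -39.8  90.8] yaw 48.48 tiltz [ 0.001  -0.0001] shift cm [-0.022 -0.077 -0.016] turn 35.98
F [-2.1  0.2  2.7] T [0.12 0.46 0.01] w 13.4 t 11.6167 q [ 0.23  0.34 -0.37  0.   -0.86  2.19]
```

Emit:
servo_tool([
  {"fingers": 0.5, "x": 0, "y": 0, "z": 0, "turn": 4},
  {"fingers": 0.5, "x": 0, "y": 0, "z": 0, "turn": 4},
  {"fingers": 0.5, "x": 0, "y": 0, "z": 0, "turn": 4},
  {"fingers": 0.5, "x": 0, "y": 0, "z": 0, "turn": 4},
  {"fingers": 0.5, "x": 0, "y": 0, "z": 0, "turn": 4},
  {"fingers": 0.5, "x": 0, "y": 0, "z": 0, "turn": 4},
  {"fingers": 0.5, "x": 0, "y": 0, "z": 0, "turn": 0},
])

```text
clock: 12.2
position: [531.0, -39.8, 90.9]
ee_rot: [0.977, 0.213, 0.001, 0.0]
contact_force: [-1.9, -0.6, 3.0]
gripper_width: 14.0
```

```bash
python3 -c "
from h import *
tool([530,-39.5,91],12.5)"
```

```text
pos [531.  -39.8  90.9] yaw 24.54 tiltz [ 0.0015 -0.0001] shift cm [-0.074 -0.069 -0.012] turn 12.04
F [-1.9 -0.6  3. ] T [ 0.01  0.36 -0.07] w 14.0 t 12.2 q [ 0.23  0.34 -0.37  0.   -0.86  1.77]
```

Emit:
servo_tool([
  {"fingers": 0.5, "x": 0, "y": 0, "z": 0, "turn": 3},
  {"fingers": 0.5, "x": 0, "y": 0, "z": 0, "turn": 2},
  {"fingers": 0.5, "x": 0, "y": 0, "z": 0, "turn": 2},
  {"fingers": 0.5, "x": 0, "y": 0, "z": 0, "turn": 0},
])

```text
clock: 12.53
position: [530.7, -39.7, 90.8]
ee_rot: [0.988, 0.153, 0.001, 0.0]
contact_force: [-0.6, 0.2, 3.8]
gripper_width: 13.6
```

```bash
python3 -c "
from h import *
tool([530,-39.5,91],12.5)"
```

```text
pos [530.7 -39.7  90.8] yaw 17.64 tiltz [0.001 0.   ] shift cm [-0.061 -0.045 -0.019] turn 5.14
F [-0.6  0.2  3.8] T [0.13 0.52 0.07] w 13.6 t 12.5333 q [ 0.23  0.34 -0.37  0.   -0.86  1.65]
```

Emit:
servo_tool([
  {"fingers": 0.5, "x": 0, "y": 0, "z": 0, "turn": 2},
  {"fingers": 0.5, "x": 0, "y": 0, "z": 0, "turn": 1},
  {"fingers": 0.5, "x": 0, "y": 0, "z": 0, "turn": 0},
])

```text
clock: 12.78
position: [530.7, -39.6, 90.7]
ee_rot: [0.992, 0.127, 0.0, -0.0]
contact_force: [-2.2, 1.1, 5.2]
gripper_width: 13.5
```

```bash
python3 -c "
from h import *
tool([530,-39.5,91],12.5)"
```

```text
pos [530.7 -39.6  90.7] yaw 14.62 tiltz [0.0009 0.0001] shift cm [-0.064 -0.032 -0.026] turn 2.12
F [-2.2  1.1  5.2] T [0.37 0.56 0.06] w 13.5 t 12.7833 q [ 0.23  0.34 -0.37  0.   -0.86  1.6 ]
```

Emit:
servo_tool([
  {"fingers": 0.5, "x": 0, "y": 0, "z": 0, "turn": 1.5},
  {"fingers": 0.5, "x": 0, "y": 0, "z": 0, "turn": 1.5},
  {"fingers": 0.5, "x": 0, "y": 0, "z": 0, "turn": 0},
])

```text
clock: 13.03
position: [530.8, -39.5, 90.7]
ee_rot: [0.995, 0.101, 0.001, -0.0]
contact_force: [-1.6, 1.4, 5.3]
gripper_width: 13.7
```

```bash
python3 -c "
from h import *
tool([530,-39.5,91],12.5)"
```

```text
pos [530.8 -39.5  90.7] yaw 11.6 tiltz [0.0011 0.0004] shift cm [-0.076 -0.013 -0.031] turn -0.9
F [-1.6  1.4  5.3] T [ 0.66  0.6  -0.02] w 13.7 t 13.0333 q [ 0.23  0.34 -0.37 -0.   -0.86  1.54]
```

Emit:
servo_tool([
  {"fingers": 0.5, "x": 0, "y": 0, "z": 0, "turn": 1.5},
  {"fingers": 0.5, "x": 0, "y": 0, "z": 0, "turn": 1.5},
  {"fingers": 0.5, "x": 0, "y": 0, "z": 0, "turn": 0},
])

```text
clock: 13.28
position: [530.9, -39.4, 90.7]
ee_rot: [0.997, 0.075, 0.001, -0.0]
contact_force: [-0.9, 1.9, 4.5]
gripper_width: 13.5
```

```bash
python3 -c "
from h import *
tool([530,-39.5,91],12.5)"
```

```text
pos [530.9 -39.4  90.7] yaw 8.63 tiltz [0.0015 0.0003] shift cm [-0.095 -0.008 -0.035] turn -3.87
F [-0.9  1.9  4.5] T [0.68 0.44 0.19] w 13.5 t 13.2833 q [ 0.23  0.34 -0.37  0.   -0.86  1.49]
```

Emit:
servo_tool([
  {"fingers": 0.5, "x": 0, "y": 0, "z": 0, "turn": 1.5},
  {"fingers": 0.5, "x": 0, "y": 0, "z": 0, "turn": 0},
])

```text
clock: 13.45
position: [531.0, -39.6, 90.7]
ee_rot: [0.998, 0.062, 0.001, -0.0]
contact_force: [-0.8, 1.2, 4.2]
gripper_width: 13.1
```

```bash
python3 -c "
from h import *
tool([530,-39.5,91],12.5)"
```

```text
pos [531.  -39.6  90.7] yaw 7.12 tiltz [0.0016 0.0001] shift cm [-0.1   -0.023 -0.031] turn -5.38
F [-0.8  1.2  4.2] T [0.56 0.29 0.03] w 13.1 t 13.45 q [ 0.23  0.34 -0.37  0.   -0.86  1.46]
```

Emit:
servo_tool([
  {"fingers": 0.5, "x": 0, "y": 0, "z": 0, "turn": 1.5},
  {"fingers": 0.5, "x": 0, "y": 0, "z": 0, "turn": 0},
])

```text
clock: 13.62
position: [531.0, -39.6, 90.7]
ee_rot: [0.999, 0.049, 0.001, -0.0]
contact_force: [-1.5, 0.7, 4.3]
gripper_width: 13.3
```

```bash
python3 -c "
from h import *
tool([530,-39.5,91],12.5)"
```

```text
pos [531.  -39.6  90.7] yaw 5.61 tiltz [0.0016 0.0001] shift cm [-0.101 -0.023 -0.032] turn -6.89
F [-1.5  0.7  4.3] T [0.55 0.23 0.14] w 13.3 t 13.6167 q [ 0.23  0.34 -0.37  0.   -0.86  1.44]
```

Emit:
servo_tool([
  {"fingers": 0.5, "x": 0, "y": 0, "z": 0, "turn": 2},
  {"fingers": 0.5, "x": 0, "y": 0, "z": 0, "turn": 0},
])

```text
clock: 13.78
position: [531.0, -39.7, 90.7]
ee_rot: [1.0, 0.031, 0.001, -0.0]
contact_force: [-0.7, 1.6, 4.8]
gripper_width: 13.9
```

```bash
python3 -c "
from h import *
tool([530,-39.5,91],12.5)"
```

```text
pos [531.  -39.7  90.7] yaw 3.58 tiltz [0.0015 0.0001] shift cm [-0.099 -0.022 -0.032] turn -8.92
F [-0.7  1.6  4.8] T [0.51 0.26 0.04] w 13.9 t 13.7833 q [ 0.23  0.34 -0.37  0.   -0.86  1.4 ]
```

Emit:
servo_tool([
  {"fingers": 0.5, "x": 0, "y": 0, "z": 0, "turn": 2},
  {"fingers": 0.5, "x": 0, "y": 0, "z": 0, "turn": 0},
])

```text
clock: 13.95
position: [531.1, -39.7, 90.7]
ee_rot: [1.0, 0.014, 0.001, -0.0]
contact_force: [0.1, 0.9, 6.0]
gripper_width: 14.0
```

```bash
python3 - <<'E'
from h import *
tool([530,-39.5,91],12.5)
p,d=arm.get_image("scene")
cv2.imwrite("pics/a6.png",cv2.resize(p[180:270,270:390,::-1],None,fx=6,fy=6,interpolation=cv2.INTER_CUBIC))
E
```

```text
pos [531.1 -39.7  90.7] yaw 1.59 tiltz [0.0016 0.    ] shift cm [-0.105 -0.023 -0.032] turn -10.91
F [0.1 0.9 6. ] T [0.45 0.13 0.09] w 14.0 t 13.95 q [ 0.23  0.34 -0.37  0.   -0.86  1.37]
```

View pics/a6.png

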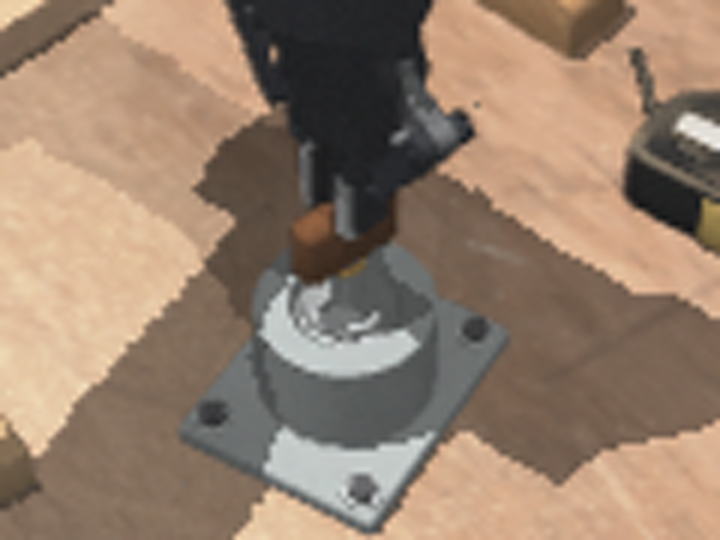

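Rod upright, handle turned with the gripper, collar down. I am past 45° with only slight torque (the plug probably turns along at the stop); the pin must be under the land. Pull gently and watch the force.

Emit:
servo_tool([
  {"fingers": 0.5, "x": 0, "y": 0, "z": -0.1, "turn": 0},
  {"fingers": 0.5, "x": 0, "y": 0, "z": -0.1, "turn": 0},
  {"fingers": 0.5, "x": 0, "y": 0, "z": -0.05, "turn": 0},
  {"fingers": 0.5, "x": 0, "y": 0, "z": 0, "turn": 0},
])

```text
clock: 14.33
position: [529.8, -39.6, 91.9]
ee_rot: [1.0, 0.013, -0.001, -0.0]
contact_force: [1.4, 2.3, -3.8]
gripper_width: 13.5
```

Emit:
servo_tool([
  {"fingers": 0.5, "x": 0, "y": 0, "z": -0.1, "turn": 0},
  {"fingers": 0.5, "x": 0, "y": 0, "z": 0, "turn": 0},
])

```text
clock: 14.5
position: [529.5, -39.7, 92.8]
ee_rot: [1.0, 0.013, -0.001, -0.0]
contact_force: [0.7, 2.6, -7.4]
gripper_width: 13.3
```

Emit:
servo_tool([
  {"fingers": 0.5, "x": 0, "y": 0, "z": -0.1, "turn": 0},
  {"fingers": 0.5, "x": 0, "y": 0, "z": 0, "turn": 0},
])

```text
clock: 14.67
position: [528.9, -39.7, 93.2]
ee_rot: [1.0, 0.013, -0.002, -0.0]
contact_force: [0.9, 1.9, -13.0]
gripper_width: 13.6
```

Emit:
servo_tool([
  {"fingers": 0.5, "x": 0, "y": 0, "z": -0.1, "turn": 0},
  {"fingers": 0.5, "x": 0, "y": 0, "z": -0.1, "turn": 0},
  {"fingers": 0.5, "x": 0, "y": 0, "z": 0, "turn": 0},
])

```text
clock: 14.92
position: [528.9, -39.9, 95.9]
ee_rot: [1.0, 0.013, -0.002, 0.0]
contact_force: [0.6, 2.4, -13.0]
gripper_width: 13.8
```

Emit:
servo_tool([
  {"fingers": 0.5, "x": 0, "y": 0, "z": -0.1, "turn": 0},
  {"fingers": 0.5, "x": 0, "y": 0, "z": -0.1, "turn": 0},
  {"fingers": 0.5, "x": 0, "y": 0, "z": 0, "turn": 0},
])

```text
clock: 15.17
position: [530.0, -39.9, 99.0]
ee_rot: [1.0, 0.013, -0.0, 0.0]
contact_force: [1.0, 2.1, -12.6]
gripper_width: 13.8
```

```bash
python3 -c "
from h import *
tool([530,-39.5,95],1.5)"
```

```text
pos [530.  -39.9  99. ] yaw 1.52 tiltz [-0.0006 -0.0002] shift cm [-0.003 -0.037  0.398] turn 0.02
F [  1.    2.1 -12.6] T [ 0.57 -0.04  0.03] w 13.8 t 15.1667 q [ 0.23  0.33 -0.36  0.   -0.88  1.37]
```

Emit:
servo_tool([
  {"fingers": 0.5, "x": 0, "y": 0, "z": -0.15, "turn": 0},
  {"fingers": 0.5, "x": 0, "y": 0, "z": -0.15, "turn": 0},
  {"fingers": 0.5, "x": 0, "y": 0, "z": -0.15, "turn": 0},
  {"fingers": 0.5, "x": 0, "y": 0, "z": -0.15, "turn": 0},
  {"fingers": 0.5, "x": 0, "y": 0, "z": 0, "turn": 0},
])

```text
clock: 15.58
position: [530.6, -39.9, 105.7]
ee_rot: [1.0, 0.013, 0.0, 0.0]
contact_force: [-1.4, 1.2, -9.7]
gripper_width: 13.1
```

```bash
python3 - <<'E'
from h import *
tool([530,-39.5,95],1.5)
p,d=arm.get_image("scene")
cv2.imwrite("pics/a7.png",cv2.resize(p[180:270,270:390,::-1],None,fx=6,fy=6,interpolation=cv2.INTER_CUBIC))
E
```

```text
pos [530.6 -39.9 105.7] yaw 1.54 tiltz [ 0.0007 -0.0003] shift cm [-0.057 -0.039  1.07 ] turn 0.04
F [-1.4  1.2 -9.7] T [ 0.58  0.42 -0.  ] w 13.1 t 15.5833 q [ 0.23  0.32 -0.35  0.   -0.9   1.37]
```

View pics/a7.png

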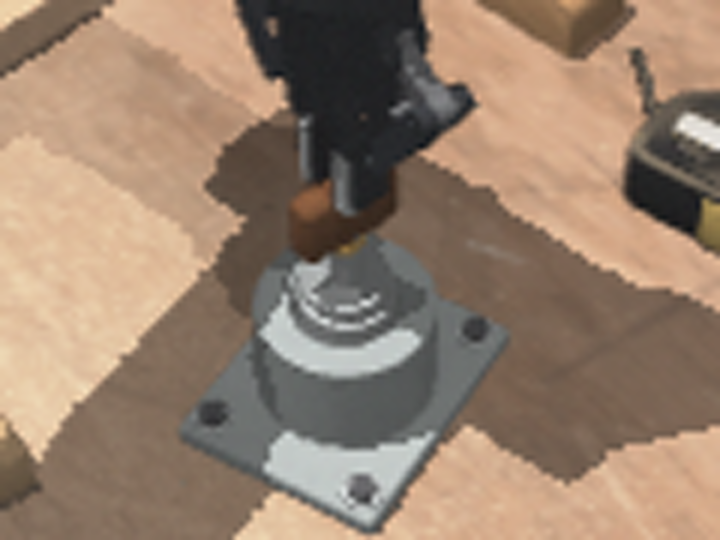

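The plug is coming up with the rod (its edge shows above the rim at crop (345,325)). Continue.

Emit:
servo_tool([
  {"fingers": 0.5, "x": 0, "y": 0, "z": -0.2, "turn": 0},
  {"fingers": 0.5, "x": 0, "y": 0, "z": -0.2, "turn": 0},
  {"fingers": 0.5, "x": 0, "y": 0, "z": -0.2, "turn": 0},
  {"fingers": 0.5, "x": 0, "y": 0, "z": -0.3, "turn": 0},
  {"fingers": 0.5, "x": 0, "y": 0, "z": -0.4, "turn": 0},
  {"fingers": 0.5, "x": 0, "y": 0, "z": -0.5, "turn": 0},
  {"fingers": 0.5, "x": 0, "y": 0, "z": -0.5, "turn": 0},
  {"fingers": 0.5, "x": 0, "y": 0, "z": -0.5, "turn": 0},
  {"fingers": 0.5, "x": 0, "y": 0, "z": -0.5, "turn": 0},
  {"fingers": 0.5, "x": 0, "y": 0, "z": -0.5, "turn": 0},
])

```text
clock: 16.47
position: [531.0, -39.9, 144.2]
ee_rot: [1.0, 0.013, 0.001, 0.0]
contact_force: [0.2, 0.3, -5.8]
gripper_width: 13.8
```

Emit:
servo_tool([
  {"fingers": 0.5, "x": 0, "y": 0, "z": -0.6, "turn": 0},
  {"fingers": 0.5, "x": 0, "y": 0, "z": -0.6, "turn": 0},
  {"fingers": 0.5, "x": 0, "y": 0, "z": -0.6, "turn": 0},
  {"fingers": 0.5, "x": 0, "y": 0, "z": -0.3, "turn": 0},
  {"fingers": 0.5, "x": 0, "y": 0, "z": 0, "turn": 0},
  {"fingers": 0.5, "x": 0, "y": 0, "z": 0, "turn": 0},
])

```text
clock: 16.97
position: [530.3, -39.7, 163.9]
ee_rot: [1.0, 0.013, 0.0, -0.0]
contact_force: [-0.5, 0.6, -5.3]
gripper_width: 13.7
```

```bash
python3 - <<'E'
from h import *
tool([552,338,175],1.5)
p,d=arm.get_image("scene");np.savez("m_scene.npz",p=p,d=d)
cv2.imwrite("pics/a8.png",cv2.resize(p[150:270,260:400,::-1],None,fx=5,fy=5,interpolation=cv2.INTER_CUBIC))
E
```

```text
pos [530.3 -39.7 163.9] yaw 1.51 tiltz [0.0002 0.0002] shift cm [  3.165 -37.7    -1.103] turn 0.01
F [-0.5  0.6 -5.3] T [0.   0.08 0.01] w 13.7 t 16.9667 q [ 0.23  0.26 -0.28 -0.   -1.04  1.37]
```

View pics/a8.png

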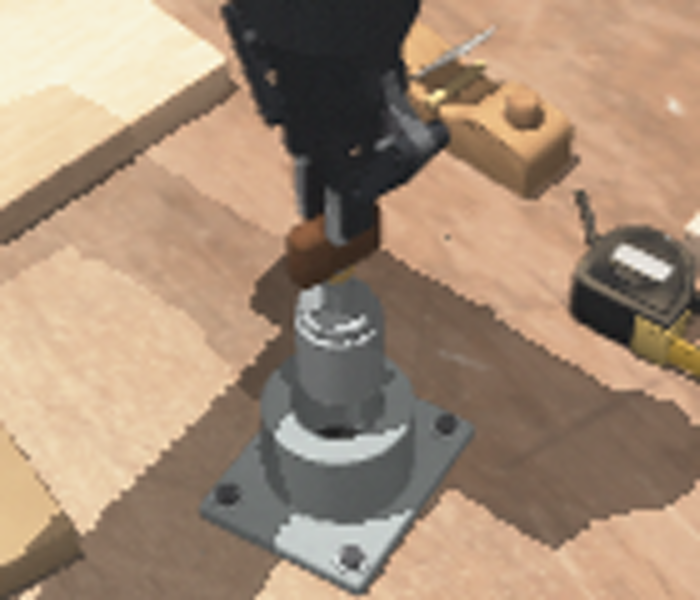

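The plug hangs upright and clear of the rim (crop (340,350)). Carry to the board.

Emit:
servo_tool([
  {"fingers": 0.5, "x": 0.05, "y": -0.7, "z": -0.5, "turn": 0},
  {"fingers": 0.5, "x": 0.1, "y": -1.3, "z": -0.5, "turn": 0},
  {"fingers": 0.5, "x": 0.15, "y": -1.8, "z": 0, "turn": 0},
  {"fingers": 0.5, "x": 0.2, "y": -2.2, "z": 0, "turn": 0},
  {"fingers": 0.5, "x": 0.2, "y": -2.2, "z": 0, "turn": 0},
  {"fingers": 0.5, "x": 0.2, "y": -2.2, "z": 0, "turn": 0},
  {"fingers": 0.5, "x": 0.2, "y": -2.2, "z": 0, "turn": 0},
  {"fingers": 0.5, "x": 0.2, "y": -2.2, "z": 0, "turn": 0},
  {"fingers": 0.5, "x": 0.2, "y": -2.2, "z": 0, "turn": 0},
  {"fingers": 0.5, "x": 0.2, "y": -2.2, "z": 0, "turn": 0},
])

```text
clock: 17.85
position: [542.1, 155.1, 174.3]
ee_rot: [1.0, 0.014, 0.0, -0.0]
contact_force: [0.2, 0.0, -4.9]
gripper_width: 13.9
```

Emit:
servo_tool([
  {"fingers": 0.5, "x": 0.2, "y": -2.2, "z": 0, "turn": 0},
  {"fingers": 0.5, "x": 0.2, "y": -2.2, "z": 0, "turn": 0},
  {"fingers": 0.5, "x": 0.2, "y": -2.2, "z": 0, "turn": 0},
  {"fingers": 0.5, "x": 0.2, "y": -2.2, "z": 0, "turn": 0},
  {"fingers": 0.5, "x": 0.2, "y": -2.2, "z": 0, "turn": 0},
  {"fingers": 0.5, "x": 0.2, "y": -2.2, "z": 0, "turn": 0},
  {"fingers": 0.5, "x": 0.2, "y": -2.2, "z": 0, "turn": 0},
  {"fingers": 0.5, "x": 0.1, "y": -1.6, "z": 0, "turn": 0},
  {"fingers": 0.5, "x": 0.1, "y": -1, "z": 0, "turn": 0},
  {"fingers": 0.5, "x": 0, "y": -0.5, "z": 0, "turn": 0},
])

```text
clock: 18.68
position: [553.0, 339.9, 173.5]
ee_rot: [1.0, 0.014, -0.0, 0.0]
contact_force: [-0.3, -0.3, -4.9]
gripper_width: 13.6
```

Emit:
servo_tool([
  {"fingers": 0.5, "x": 0, "y": 0, "z": 0, "turn": 0},
  {"fingers": 0.5, "x": 0, "y": 0, "z": 0, "turn": 0},
])

```text
clock: 18.85
position: [553.0, 337.4, 173.7]
ee_rot: [1.0, 0.013, -0.0, 0.0]
contact_force: [0.2, -0.3, -5.3]
gripper_width: 13.6
```

```bash
python3 - <<'E'
from h import *
tool([552,338,120],1.5)
p,d=arm.get_image("scene");np.savez("n_scene.npz",p=p,d=d)
cv2.imwrite("pics/a9.png",cv2.resize(p[60:210,180:360,::-1],None,fx=4,fy=4,interpolation=cv2.INTER_CUBIC))
E
```

```text
pos [553.  337.4 173.7] yaw 1.5 tiltz [-0.0008 -0.0009] shift cm [-0.094 -0.07   5.369] turn 0.0
F [ 0.2 -0.3 -5.3] T [-0.08  0.07 -0.  ] w 13.6 t 18.85 q [ 0.8   0.44  0.03  0.   -1.16  0.8 ]
```

View pics/a9.png

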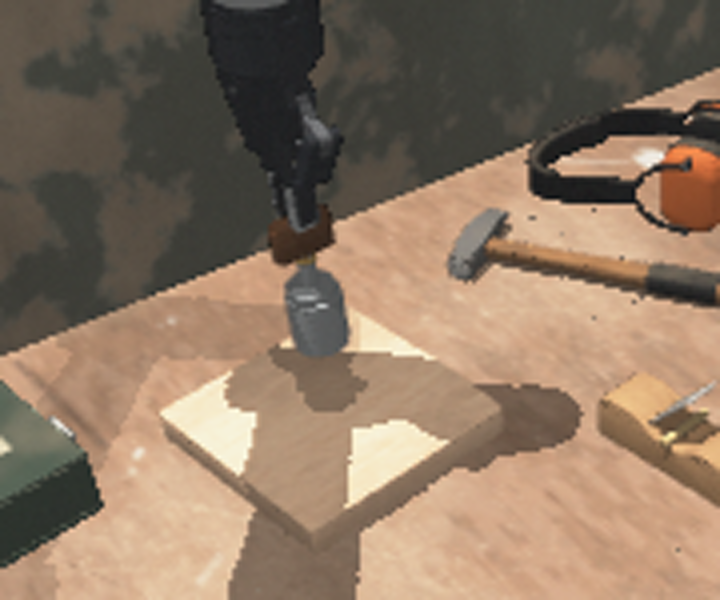

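Plug hangs upright above the board centre. Lower it.

Emit:
servo_tool([
  {"fingers": 0.5, "x": 0, "y": 0, "z": 0.4, "turn": 0},
  {"fingers": 0.5, "x": 0, "y": 0, "z": 1, "turn": 0},
  {"fingers": 0.5, "x": 0, "y": 0, "z": 1.2, "turn": 0},
  {"fingers": 0.5, "x": 0, "y": 0, "z": 1.2, "turn": 0},
  {"fingers": 0.5, "x": 0, "y": 0, "z": 1, "turn": 0},
  {"fingers": 0.5, "x": 0, "y": 0, "z": 0.7, "turn": 0},
  {"fingers": 0.5, "x": 0, "y": 0, "z": 0.4, "turn": 0},
  {"fingers": 0.5, "x": 0, "y": 0, "z": 0.3, "turn": 0},
  {"fingers": 0.5, "x": 0, "y": 0, "z": 0.1, "turn": 0},
  {"fingers": 0.5, "x": 0, "y": 0, "z": 0, "turn": 0},
])

```text
clock: 19.73
position: [553.5, 338.1, 111.0]
ee_rot: [1.0, 0.013, 0.0, -0.0]
contact_force: [0.4, 0.3, -4.8]
gripper_width: 13.7
```

Emit:
servo_tool([
  {"fingers": 0.5, "x": 0, "y": 0, "z": 0.1, "turn": 0},
  {"fingers": 0.5, "x": 0, "y": 0, "z": 0.1, "turn": 0},
  {"fingers": 0.5, "x": 0, "y": 0, "z": 0.1, "turn": 0},
  {"fingers": 0.5, "x": 0, "y": 0, "z": 0, "turn": 0},
])

```text
clock: 20.07
position: [553.2, 338.0, 107.8]
ee_rot: [1.0, 0.013, -0.0, -0.0]
contact_force: [-0.2, 0.4, -5.0]
gripper_width: 13.4
```

Emit:
servo_tool([
  {"fingers": 0.5, "x": 0, "y": 0, "z": 0.1, "turn": 0},
  {"fingers": 0.5, "x": 0, "y": 0, "z": 0, "turn": 0},
])

```text
clock: 20.23
position: [553.3, 338.0, 106.7]
ee_rot: [1.0, 0.013, -0.0, 0.0]
contact_force: [0.0, 0.1, -5.0]
gripper_width: 13.7
```

Emit:
servo_tool([
  {"fingers": 0.5, "x": 0, "y": 0, "z": 0.1, "turn": 0},
  {"fingers": 0.5, "x": 0, "y": 0, "z": 0.1, "turn": 0},
  {"fingers": 0.5, "x": 0, "y": 0, "z": 0, "turn": 0},
])

```text
clock: 20.48
position: [553.2, 337.9, 104.5]
ee_rot: [1.0, 0.013, -0.0, 0.0]
contact_force: [-0.0, -0.4, -5.4]
gripper_width: 13.6
```

Emit:
servo_tool([
  {"fingers": 0.5, "x": 0, "y": 0, "z": 0.1, "turn": 0},
  {"fingers": 0.5, "x": 0, "y": 0, "z": 0, "turn": 0},
])

```text
clock: 20.65
position: [553.2, 337.9, 103.6]
ee_rot: [1.0, 0.013, -0.0, 0.0]
contact_force: [-0.9, -0.9, -5.5]
gripper_width: 13.4
```

Emit:
servo_tool([
  {"fingers": 0.5, "x": 0, "y": 0, "z": 0.1, "turn": 0},
  {"fingers": 0.5, "x": 0, "y": 0, "z": 0, "turn": 0},
])

```text
clock: 20.82
position: [553.4, 337.8, 102.8]
ee_rot: [1.0, 0.013, -0.0, 0.0]
contact_force: [-0.6, -0.9, -4.4]
gripper_width: 13.5
```

Emit:
servo_tool([
  {"fingers": 0.5, "x": 0, "y": 0, "z": 0.1, "turn": 0},
  {"fingers": 0.5, "x": 0, "y": 0, "z": 0, "turn": 0},
])

```text
clock: 20.98
position: [553.7, 338.0, 102.4]
ee_rot: [1.0, 0.013, 0.0, -0.0]
contact_force: [0.1, -0.6, -1.1]
gripper_width: 13.7
```

Emit:
servo_tool([
  {"fingers": 0.5, "x": 0, "y": 0, "z": 0.05, "turn": 0},
  {"fingers": 0.5, "x": 0, "y": 0, "z": 0, "turn": 0},
])

```text
clock: 21.15
position: [553.6, 338.0, 101.9]
ee_rot: [1.0, 0.013, 0.0, -0.0]
contact_force: [0.2, -2.0, -0.6]
gripper_width: 13.9
```

Emit:
servo_tool([
  {"fingers": 0.5, "x": 0, "y": 0, "z": 0.05, "turn": 0},
  {"fingers": 0.5, "x": 0, "y": 0, "z": 0, "turn": 0},
])

```text
clock: 21.32
position: [553.6, 338.0, 101.3]
ee_rot: [1.0, 0.013, 0.0, -0.0]
contact_force: [0.2, -0.8, -1.2]
gripper_width: 13.3
```

Emit:
servo_tool([
  {"fingers": 0.5, "x": 0, "y": 0, "z": 0.05, "turn": 0},
  {"fingers": 0.5, "x": 0, "y": 0, "z": 0, "turn": 0},
])

```text
clock: 21.48
position: [553.7, 338.1, 101.2]
ee_rot: [1.0, 0.013, 0.001, -0.0]
contact_force: [-0.1, -1.5, 1.4]
gripper_width: 13.6
```

Emit:
servo_tool([
  {"fingers": 0.5, "x": 0, "y": 0, "z": 0.03, "turn": 0},
  {"fingers": 0.5, "x": 0, "y": 0, "z": 0, "turn": 0},
])

```text
clock: 21.65
position: [553.9, 338.1, 101.1]
ee_rot: [1.0, 0.013, 0.001, -0.0]
contact_force: [-0.8, -1.9, 3.7]
gripper_width: 13.7
```

Collar is down on the plug and the plug is on the board (3.7 N). Release slowly.

Emit:
servo_tool([
  {"fingers": 1.5, "x": 0, "y": 0, "z": -0.02, "turn": 0},
  {"fingers": 1.7, "x": 0, "y": 0, "z": 0, "turn": 0},
  {"fingers": 2, "x": 0, "y": 0, "z": 0, "turn": 0},
  {"fingers": 2.5, "x": 0, "y": 0, "z": 0, "turn": 0},
  {"fingers": 3.5, "x": 0, "y": 0, "z": 0, "turn": 0},
  {"fingers": 4.5, "x": 0, "y": 0, "z": 0, "turn": 0},
  {"fingers": 4.5, "x": 0, "y": 0, "z": 0, "turn": 0},
  {"fingers": 4.5, "x": 0, "y": 0, "z": 0, "turn": 0},
])

```text
clock: 22.32
position: [553.3, 338.1, 100.1]
ee_rot: [1.0, 0.013, -0.0, -0.0]
contact_force: [0.3, 0.2, 0.4]
gripper_width: 45.2
```

```bash
python3 - <<'E'
from h import *
tool([552,338,120],1.5)
p,d=arm.get_image("scene")
cv2.imwrite("pics/b1.png",cv2.resize(p[60:210,180:360,::-1],None,fx=4,fy=4,interpolation=cv2.INTER_CUBIC))
E
```

```text
pos [553.3 338.1 100.1] yaw 1.52 tiltz [-0.0001  0.    ] shift cm [-0.131  0.002 -1.992] turn 0.02
F [0.3 0.2 0.4] T [-0.02  0.03  0.05] w 45.2 t 22.3167 q [ 0.8   0.5  -0.06 -0.   -1.    0.8 ]
```

View pics/b1.png

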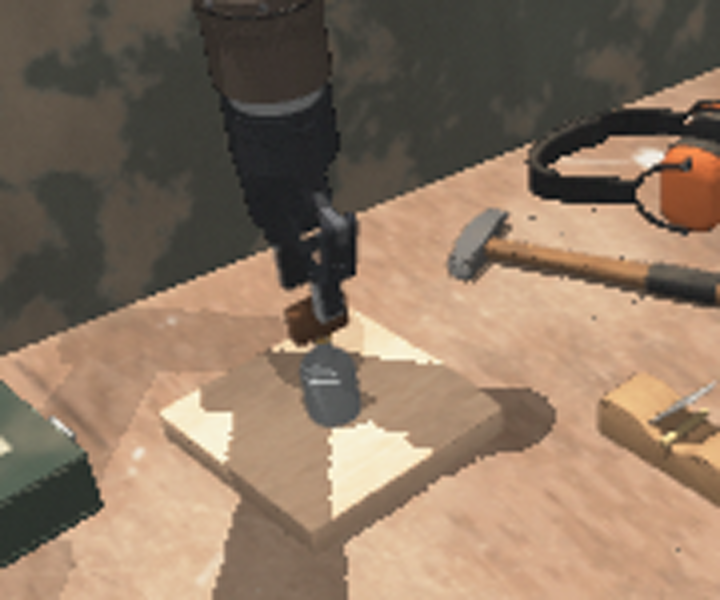

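Plug and rod stand upright in the board's middle (crop (330,390)), force zero. Withdraw straight up.

Emit:
servo_tool([
  {"fingers": 4.5, "x": 0, "y": 0, "z": -0.5, "turn": 0},
  {"fingers": 4.5, "x": 0, "y": 0, "z": -1, "turn": 0},
  {"fingers": 4.5, "x": 0, "y": 0, "z": -1.5, "turn": 0},
  {"fingers": 4.5, "x": 0, "y": 0, "z": -2, "turn": 0},
  {"fingers": 4.5, "x": 0, "y": 0, "z": -2, "turn": 0},
  {"fingers": 4.5, "x": 0, "y": 0, "z": -2, "turn": 0},
  {"fingers": 4.5, "x": 0, "y": 0, "z": -1, "turn": 0},
  {"fingers": 4.5, "x": 0, "y": 0, "z": 0, "turn": 0},
  {"fingers": 4.5, "x": 0, "y": 0, "z": 0, "turn": 0},
])

```text
clock: 23.12
position: [553.2, 338.1, 200.6]
ee_rot: [1.0, 0.013, 0.0, -0.001]
contact_force: [-0.2, 0.5, 0.2]
gripper_width: 45.2
```

```bash
python3 - <<'E'
from h import *
tool([552,338,200],1.5)
p,d=arm.get_image("scene")
cv2.imwrite("pics/b2.png",cv2.resize(p[60:210,180:360,::-1],None,fx=4,fy=4,interpolation=cv2.INTER_CUBIC))
C=cloud("scene",d).reshape(-1,3)
for nm,zl,zh in(("collar",70,82),("handle top",130,142)):
  q=C[(np.hypot(C[:,0]-553,C[:,1]-338)<32)&(C[:,2]>zl)&(C[:,2]<zh)]
  print(nm,len(q)); 
  if len(q)>4: r=cv2.minAreaRect(q[:,:2].astype(np.float32));print(np.round(q.mean(0),1),np.round(r[0],1),np.round(r[1],1),round(r[2],1), np.histogram(q[:,2],bins=range(zl,zh+1))[0])
a=np.load("scene0.npz")['d'];
for nm,(u,v) in(("tape",(388,207)),("plane",(352,172)),("sander",(258,252))):
  print(nm,np.round(np.median(np.abs(d[v-5:v+5,u-5:u+5]-a[v-5:v+5,u-5:u+5])),1))
E
```

```text
pos [553.2 338.1 200.6] yaw 1.51 tiltz [0.0004 0.0011] shift cm [-0.12   0.005  0.061] turn 0.01
F [-0.2  0.5  0.2] T [-0.03  0.01 -0.04] w 45.2 t 23.1167 q [ 0.8   0.42  0.07 -0.   -1.21  0.8 ]
collar 94
[551.  330.8  76.1] [552.9 333.8] [38.9 40.6] 62.5 [ 4  7  8  5  6  7 16 10 18  9  3  1]
handle top 63
[551.2 334.1 134.9] [553.5 335.6] [47.3 16.4] 4.3 [ 3  5  4  4 14 12 12  5  2  2  0  0]
tape 1.9
plane 2.2
sander 1.9
```

View pics/b2.png

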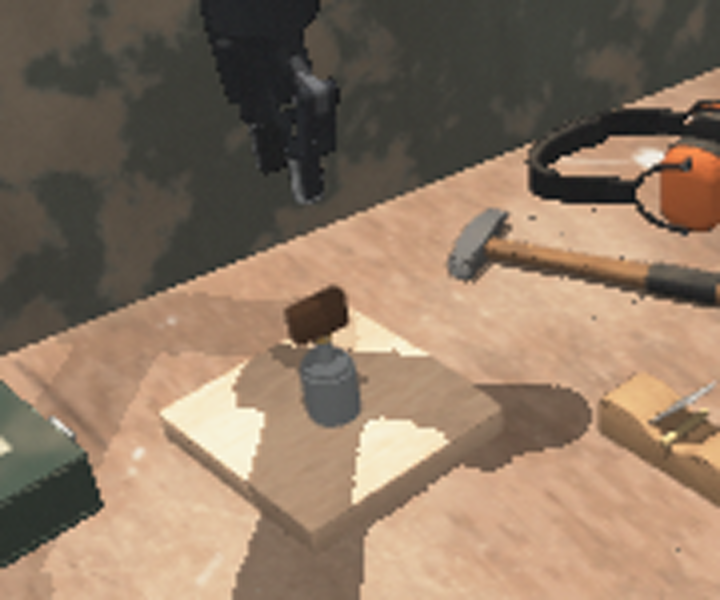

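```bash
python3 -c "
from bench import arm
print(arm.job_done())"
```

```text
the job is handed in; nothing more can be done
None
```

The plug is out of the housing and standing upright near the middle of the board, with the rod still in it and the gripper clear. I handed the job in at about 23 s; `job_done` gave no verdict.

- **What I did:** I gripped the puller, lowered its pin through the slot until the collar touched, turned it clockwise and pulled the plug out. I set it down at roughly (553, 337), let go and lifted clear.
- **Forces:** the readings I saw peaked at about 13 N, during the pull. That is below the 15–24 N given, but I only read the force at the end of each move. Setting the plug down showed about 4 N.
- **Last checks:** in the last picture the plug and rod stand straight. The top of the handle measured about 136 mm above the bench, which matches the collar resting on the plug. The measured force was near zero. Depth at the tape, plane and sanding block changed by only about 2 mm, which is camera noise.
- **What disagreed:** I never felt a clear stop when turning. I went about 56° instead of 45°, with very little torque, so the plug probably turned along at the end. The pull then raised the plug with the rod, so the pin was under the land. The fingers also read about 13.7 mm on the 16 mm handle, but I saw no slip.

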